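# Open and prop the watchmaker's movement case

### The job

Open the blue-lidded movement case and prop it: lift the blue lid by its steel front tab until it stops, then swing that case's brass prop rod up until it stands straight, with its peg in the holding hole of the lid's side plate. Let go of everything, and leave the lid of the grey-lidded case shut.

Things in the scene. Friction and masses are not known exactly. Their poses are not given: they have to be found in the camera images.
- blue_case: Fixed open box of dark wood, 150 (x) x 130 (y) x 70 high, walls 6, under a blue lid. Origin: centre of its underside; z up, y towards its prop rod, -x its front. Lid hinge line: along y through (75, 0, 70). Prop pivot: (-3, 95, 25), axis x. An identical fixed case with a grey lid stands beside it; either may be on the left. All in mm, case frame.
- blue_lid (a joint): Angle of the blue lid, rad: 0 shut, 0.90 stop; grows as the front rises. Stiff hinge, stays where left; about 3 N at the tab lifts it. Plate 10 thick. Steel tab, 24 wide (y), 12 thick, juts from mid-front: when shut x -76 to -120, z 71 to 83 (case frame, mm). Steel side plate hangs at its +y edge, outer face y 71, with the 31 mm hole: at (-3, 69, 142) when open.
- blue_prop (a joint): Swing of the brass prop rod (8 dia, 185 long), rad: 0 leaning out to +y at 30 deg above level, 1.047 upright (stop); starts at 0 to 0.25, stays where left. At its end, 180 from the pivot, a red grip disc 24 dia, its flat faces 14 apart along the case's x. A peg, 8 dia, 44 long, juts square from it 116 from the pivot, pointing at the lid's hole when upright; it enters in the last 0.2 rad.
- grey_lid (a joint): Angle of the lid of the other, grey-lidded case, rad: 0 shut (as at the start), 0.90 open. That case has the same sizes and its own prop rod with red disc.

How it is judged:
On the way, in this order (a step that is already met when the one before it is completed fails the run):
1. the blue lid is lifted to its stop, before the prop rod is swung up (value of joint blue_lid above 0.8 rad and value of joint blue_prop below 0.6 rad), for 0.2 s.
2. the prop rod stands with its peg in the hole of the raised lid (value of joint blue_lid above 0.8 rad and value of joint blue_prop above 0.93 rad), for 0.2 s.
At the end, for the whole second after the job is handed in: The blue lid stands at or within 0.10 rad of its stop (joint blue_lid over 0.80 of 0.90), the prop rod stands within 0.117 rad of upright (joint blue_prop over 0.93 of 1.047), so that its peg is in the hole, and the grey lid is shut (joint grey_lid under 0.05) (all of step 2 and value of joint grey_lid below 0.05 rad); the robot touches nothing.
It fails at once if the grey lid is lifted (value of joint grey_lid above 0.1 rad).
It also fails if it takes over 48 s, if anything falls off the work surface, if the arm or the gripper's body presses on something with over 40 N, if the wrist force passes 120 N, or if a joint passes its speed limit or range.

### The arm

A 7-joint arm with a two-finger parallel gripper is mounted at the origin on the work surface. World frame = base frame: x ahead of the robot, y to its left, z up, the work surface at z = 0. Lengths are in m, angles in rad, forces in N, time in s.
With the tool pointing down it reaches from about 0.35 to 0.775 m from the base axis. Payload 3.1 kg.
Tool frame: the origin (TCP) lies at the centre of the arm's flange, where the gripper is bolted on; the fingertips stand 173 mm ahead of it and the grasp point (between the pads) lies 155 mm ahead of it; z points along the fingers, y is the line along which they close (so a half turn about z gives the same grasp; the last joint's range is limited). The gripper opens to 85 mm and grips with 20 to 120 N. Pads are 22 mm wide; open, the fingers measure 114 mm over their backs; the gripper's body (76 mm by 85 mm) begins 54 mm behind the grasp point. The pads swing forward as they close: fully open they stand 13 mm farther back than shut.
Start: joints at [1.129, 0.311, 0.014, 1.512, -0.004, 1.319, -0.027], TCP at [0.214, -0.507, 0.405] pointing down, gripper open.
Joint ranges: [-2.7, 2.7], [-0.3, 1.91], [-1.27, 1.3], [0.12, 2.57], [-1.44, 4.58], [0.2, 2.03], [-3.05, 3.05]. Speed limits (rad/s): [2.79, 2.79, 3.14, 3.14, 3.14, 3.14, 3.14].

### API

Orientations are given as a rotation vector (axis times angle).
In Python, from workcell import * gives the robot as it stands.
- The arm moves only by the tool apply_moves, never from a script. Its argument "steps" is a list of rows, each a list of 3 entries, a list of its own where there are three numbers: the shift along the tool's x, y, z each as a share of 300 mm, from -1 to 1, then the turn, a rotation vector about the tool's x, y, z each as a share of 30 degrees, from -1 to 1, then the gripper's target within -1 to 1 (shut at 1, half-way at 0, fully open at -1). A call has exactly 5 rows; each row shifts and turns the commanded pose from where the row before left it, along the tool's axes as they then stand; what a row does not reach is not made up. A row lasts 1/12 s, in which the tool goes at most 41.7 mm and 7.16 degrees, less where a joint would pass 70% of its speed; a pose out of reach is approached as far as the arm can. A call with a number of a shift or a turn outside -1 to 1 is refused whole. A call with a gripper value outside its range is refused whole. The fingers move at their own pace and stop on an object; the grip force is fixed at half the most. Time passes only in rows, so rows that do not move let the fingers close, or fill a call up. It gives the time, the measured TCP pose, the force, the opening and the grip force at its end, in the units of the state.
- sense(): the state, without advancing time (a new reading comes with each control period).
- snapshot(name): name is "scene" or "top" or "wrist"; returns a dict with "frame" (384x512x3 uint8, blue, green, red), "range_z" (384x512 float32, m along the optical axis (not along the pixel's ray), 0 where there is no reading), "fx", "fy", "cx", "cy" (pixels), "rvec" (rotation vector, rad) and "tvec" (3), from world to camera coordinates, as OpenCV has them. Camera axes: x right, y down, z forward; pixel columns grow to the right and rows downward; lengths in m; the calibration is good to about 2 mm. A picture is of the moment at which its call begins.
- job_done(): hands the job in; it is judged then, once.
Trained networks look in a picture, given as the dict that the camera call returned (one of the last four; its "shot" number tells which), for a name from the list of things; names that differ only in an ending like _2 or _b are one class to them, and where a whole thing is asked for, a point or a joint stands for the part that bears it (a point fixed in the world has none). Each returns a list of dicts, best first, with "p" (0 to 1); they miss things now and then, are a little off and sometimes report something else, mostly with a low value. They report only what shows in the picture. A call takes as long as a camera call.
- regions_of(picture, label): "pixels" (384x512 bool, what is visible of it) and "box" ([left, top, right, bottom] as shares, 0 to 1, of the picture: columns of its width, rows of its height, round what is visible of it).
- landmark_of(picture, label): "xy" ([column, row] as shares, 0 to 1, of the picture: columns of its width, rows of its height: a listed point, or the origin of a listed thing).
The state is a dict: "time": time; "joint_positions": joint angles; "dq": joint speeds; "joint_efforts": joint torques, N m; "tcp_pos": TCP position; "orientation": TCP orientation; "ft_force": force on the tool from outside, world axes, zero at the start; "ft_torque": the same for the moment, N m; "width": finger opening in m; "finger_force": force on a finger pad.
Only numpy, scipy, OpenCV 4.12 (cv2) and the standard library are available. Lean on these libraries where they do the work, as an engineer would, in place of code of your own. Each camera call takes 0.05 s, during which the arm holds its last target. There are 200 camera calls.

## Working session

There is one attempt and no reset: what is moved stays moved. The work goes in short steps, Python scripts to look and compute and a tool call to move; the robot and the scene stay as the last step left them, time stands still between calls to the robot, and variables do not carry over. Pictures are saved under pics/ and viewed, at most 10 in all, crops included, and the job is handed in when it is done.

Besides the shell and the picture viewer there is one more tool, called as a command line: name --argument value ..., lists and objects as JSON in quotes. apply_moves: Moves the arm, as the interface text tells. Shift numbers are shares of 300 mm and turn numbers shares of 30 degrees, none past 1 either way. Its arguments: {"type":"object","properties":{"steps":{"type":"array","items":{"type":"array"}}},"required":["steps"]}

```bash
mkdir -p pics; ls; cat > h.py <<'E'
from workcell import *
import numpy as np, cv2
from scipy.spatial.transform import Rotation as R
def world(p,mask):
    v,u=np.nonzero(mask&(p['range_z']>0)); z=p['range_z'][v,u]
    c=np.c_[(u-p['cx'])/p['fx']*z,(v-p['cy'])/p['fy']*z,z]
    Rm=R.from_rotvec(np.ravel(p['rvec'])).as_matrix()
    return (c-np.ravel(p['tvec']))@Rm
E
python3 - <<'E'
from h import *
ims=[]
for n in ['scene','top']:
    p=snapshot(n); ims.append(p['frame'])
    for l in ['blue_case','blue_lid','blue_prop','grey_lid']:
        for r in regions_of(p,l)[:2]:
            w=world(p,r['pixels']); print(n,l,round(r['p'],2),np.round(r['box'],2),r['pixels'].sum(),np.median(w,0).round(3),np.percentile(w,2,axis=0).round(3),np.percentile(w,98,axis=0).round(3))
        print(l,[(round(r['p'],2),np.round(r['xy'],3)) for r in landmark_of(p,l)[:2]])
cv2.imwrite('pics/a.png',cv2.resize(np.vstack(ims),(800,1200))[:600]);cv2.imwrite('pics/b.png',cv2.resize(ims[1],(800,600)))
s=sense();print(s)
E
```

```text
pics
scene blue_case 0.78 [0.5  0.55 0.81 0.86] 7822 [0.565 0.103 0.08 ] [0.466 0.008 0.001] [0.638 0.296 0.153]
scene blue_case 0.17 [0.51 0.55 0.71 0.75] 5152 [0.56 0.08 0.08] [0.456 0.006 0.038] [0.639 0.14  0.083]
blue_case [(0.81, array([0.599, 0.701]))]
scene blue_lid 0.7 [0.51 0.55 0.71 0.74] 4959 [0.56 0.08 0.08] [0.464 0.009 0.047] [0.639 0.14  0.083]Traceback (most recent call last):
  File "<stdin>", line 8, in <module>
ValueError: it knows: blue_case
```

```bash
python3 - <<'E'
from h import *
ims=[]
for n in ['scene','top']:
    p=snapshot(n); ims.append(p['frame']); np.savez(n+'.npz',**p)
    for l in ['blue_case','blue_lid','blue_prop','grey_lid']:
        for r in regions_of(p,l)[:2]:
            w=world(p,r['pixels']); print(n,l,round(r['p'],2),np.round(r['box'],2),r['pixels'].sum(),np.median(w,0).round(3),np.percentile(w,2,axis=0).round(3),np.percentile(w,98,axis=0).round(3))
    print([(round(r['p'],2),np.round(r['xy'],3)) for r in landmark_of(p,'blue_case')[:2]])
cv2.imwrite('pics/a.png',cv2.resize(ims[0],(800,600)));cv2.imwrite('pics/b.png',cv2.resize(ims[1],(800,600)))
s=sense();print(s)
E
```

```text
scene blue_case 0.9 [0.51 0.55 0.81 0.86] 7686 [0.566 0.103 0.08 ] [0.473 0.009 0.003] [0.638 0.296 0.152]
scene blue_lid 0.69 [0.51 0.55 0.71 0.75] 5219 [0.559 0.08  0.08 ] [0.454 0.006 0.033] [0.639 0.14  0.083]
scene blue_prop 0.75 [0.65 0.73 0.81 0.86] 704 [0.559 0.253 0.127] [0.502 0.172 0.001] [0.562 0.307 0.16 ]
scene grey_lid 0.69 [0.38 0.32 0.54 0.44] 2321 [ 0.556 -0.296  0.08 ] [ 0.456 -0.378  0.041] [ 0.638 -0.238  0.083]
[(0.72, array([0.591, 0.709]))]
top blue_case 0.63 [0.07 0.48 0.41 0.73] 5949 [0.553 0.076 0.08 ] [ 0.46   0.005 -0.   ] [0.635 0.287 0.139]
top blue_lid 0.97 [0.28 0.49 0.4  0.74] 5098 [0.552 0.07  0.08 ] [0.455 0.006 0.075] [0.634 0.136 0.083]
top blue_prop 0.55 [0.09 0.59 0.27 0.6 ] 420 [0.553 0.245 0.117] [0.547 0.17  0.012] [0.558 0.302 0.16 ]
top grey_lid 0.56 [0.61 0.47 0.76 0.72] 4904 [ 0.55  -0.307  0.08 ] [ 0.457 -0.378  0.072] [ 0.632 -0.24   0.083]
[(0.74, array([0.353, 0.586]))]
{'time': 0.8, 'joint_positions': array([ 1.12929861,  0.31085169,  0.01397557,  1.5114409 , -0.00442252,
        1.31920907, -0.02718776]), 'dq': array([ 0.00128691,  0.00163581,  0.00091452, -0.00108367, -0.00140539,
        0.00072786,  0.00127661]), 'joint_efforts': array([ 2.16533276e-04, -3.79770076e+01,  1.45635540e-01, -2.30850559e+01,
        1.20561349e-02,  1.49989792e-03,  3.95660294e-06]), 'tcp_pos': array([ 0.21413231, -0.50662481,  0.40475423]), 'orientation': array([3.07888568e+00, 6.23966635e-01, 5.66242595e-05]), 'ft_force': array([-0.37322039, -1.34593699,  0.54624594]), 'ft_torque': array([-0.02789981,  0.01569856,  0.00911323]), 'finger_force': 0.0, 'width': 0.08528466403483193}
```

View pics/a.png

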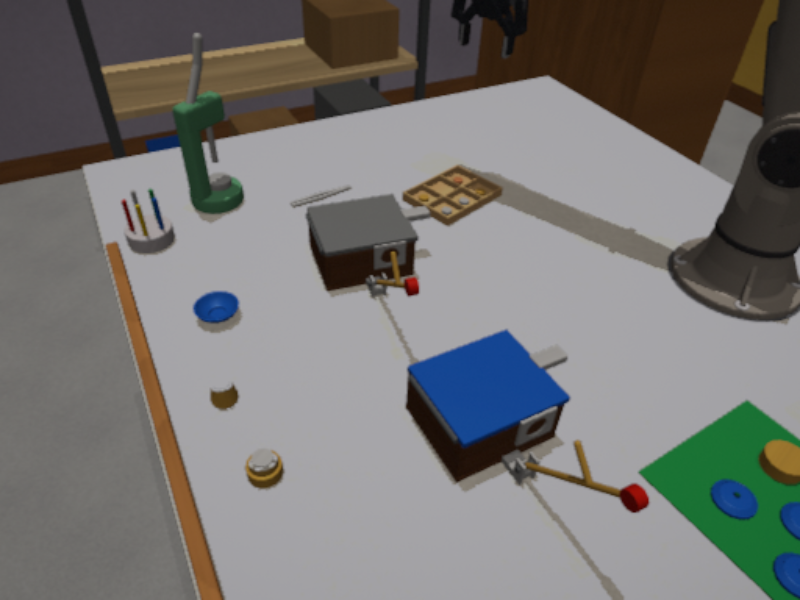

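View pics/b.png

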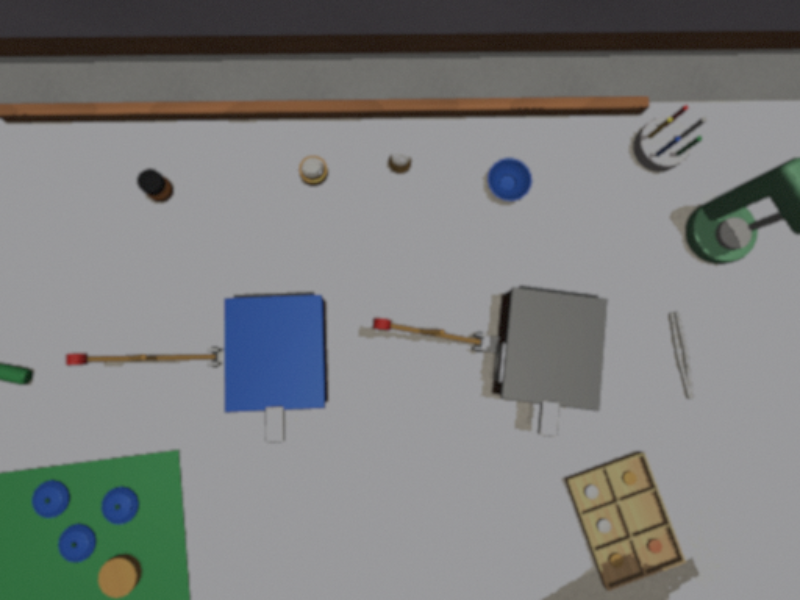

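The scene view shows the blue case front right, tab at (550,357) toward the robot and red disc at (634,497). In the top view the blue lid is centred near (275,353), its tab at (275,424) and its disc at (77,359). The grey case is to the right, and its prop stands partly between the two cases. Next I'll fit the poses and check the arm kinematics.

```bash
cat > kin.py <<'E'
import numpy as np
from scipy.spatial.transform import Rotation as R
from scipy.optimize import least_squares
DH=[(0,0,.267),(-np.pi/2,0,0),(np.pi/2,0,.293),(np.pi/2,.0525,0),(np.pi/2,.0775,.3425),(np.pi/2,0,0),(-np.pi/2,.076,.097)]
def fk(q):
    T=np.eye(4)
    for (al,a,d),t in zip(DH,q):
        ct,st,ca,sa=np.cos(t),np.sin(t),np.cos(al),np.sin(al)
        T=T@np.array([[ct,-st,0,a],[st*ca,ct*ca,-sa,-d*sa],[st*sa,ct*sa,ca,d*ca],[0,0,0,1]])
    return T
E
python3 - <<'E'
from h import *
from kin import fk
s=sense(); T=fk(s['joint_positions']); print('fk',T.round(3)); print('meas',R.from_rotvec(s['orientation']).as_matrix().round(3))
for n in ['scene','top']:
    p={k:v for k,v in np.load(n+'.npz').items()}
    hsv=cv2.cvtColor(p['frame'],cv2.COLOR_BGR2HSV); H,S,V=[hsv[...,i].astype(int) for i in range(3)]
    full=world(p,np.ones(H.shape,bool)); W=np.zeros(H.shape+(3,)); W[p['range_z']>0]=full
    box=(abs(W[...,0]-.55)<.12)&(abs(W[...,1]-.08)<.12)
    b=(H>100)&(H<130)&(S>120)&box&(W[...,2]>.07)
    w=W[b]; r=cv2.minAreaRect((w[:,:2]*1000).astype(np.float32)); print(n,'lid',r,np.median(w[:,2]))
    t=box&(W[...,2]>.076)&(S<60)&(W[...,0]<.49)&(W[...,0]>.42)
    w=W[t]; print('tab',len(w),cv2.minAreaRect((w[:,:2]*1000).astype(np.float32)),np.median(w,0))
    red=((H<8)|(H>172))&(S>150)&(W[...,1]>.2)&(W[...,0]>.4)&(W[...,0]<.7)
    w=W[red]; print('disc',len(w),w.mean(0),np.percentile(w,2,axis=0),np.percentile(w,98,axis=0))
    br=(H>8)&(H<28)&(S>100)&(W[...,1]>.16)&(W[...,1]<.3)&(abs(W[...,0]-.55)<.03)&(W[...,2]>.02)
    w=W[br]; print('rod',len(w), np.percentile(w,[2,50,98],axis=0).round(3).tolist())
E
```

```text
fk [[ 0.386  0.921 -0.049  0.229]
 [ 0.915 -0.389 -0.108  0.501]
 [-0.118 -0.003 -0.993  0.373]
 [ 0.     0.     0.     1.   ]]
meas [[ 0.921  0.389  0.   ]
 [ 0.389 -0.921 -0.   ]
 [ 0.     0.    -1.   ]]
scene lid ((557.3250732421875, 71.38429260253906), (159.756591796875, 133.77960205078125), 0.9603815078735352) 0.0805558797652664
tab 216 ((465.3125, 68.97430419921875), (44.09467697143555, 25.05147361755371), 0.7485907673835754) [0.46539685 0.07052457 0.08243402]
disc 227 [0.55793728 0.29913403 0.1531876 ] [0.54884893 0.28878345 0.14052329] [0.56257185 0.30807547 0.15993529]
rod 348 [[0.554, 0.17, 0.034], [0.558, 0.235, 0.112], [0.561, 0.283, 0.141]]
top lid ((559.1304931640625, 69.32588195800781), (152.45216369628906, 131.6234130859375), 1.1406421661376953) 0.08027721542961418
tab 299 ((462.642578125, 71.40498352050781), (131.6604766845703, 46.93540954589844), 87.20089721679688) [0.46550064 0.06818558 0.0818518 ]
disc 62 [0.55342088 0.29234115 0.15643211] [0.54843748 0.28581744 0.14894775] [0.55782834 0.3018243  0.16059223]
rod 169 [[0.551, 0.166, 0.03], [0.554, 0.228, 0.111], [0.557, 0.285, 0.142]]
```

```bash
cat >> h.py <<'E'
def pose(a,yaw=0,side=0):
    # tool-down, tool x = world x (yaw deg), pitched forward a deg
    return R.from_euler('z',yaw,degrees=True)*R.from_matrix([[1,0,0],[0,-1,0],[0,0,-1]])*R.from_euler('y',a,degrees=True)
def plan(p1,R1,n,p0=None,R0=None,pts=None):
    s=sense(); p0=s['tcp_pos'] if p0 is None else p0; R0=R.from_rotvec(s['orientation']) if R0 is None else R0
    dr=(R0.inv()*R1).as_rotvec(); P,Q=np.array(p0),R0
    for i in range(n):
        p2=p0+(np.array(p1)-p0)*(i+1)/n; Q2=R0*R.from_rotvec(dr*(i+1)/n)
        sh=Q.inv().apply(p2-P)/.3; tu=np.degrees((Q.inv()*Q2).as_rotvec())/30
        sh=sh.round(3);tu=tu.round(3); print([sh.tolist(),tu.tolist()])
        P=P+Q.apply(sh*.3); Q=Q*R.from_rotvec(np.radians(tu*30))
    print('end',P.round(4),Q.as_rotvec().round(4)); return P,Q
E
python3 - <<'E'
from h import *
plan([.3795,.069,.30],pose(30,1),20)
E
```

```text
[[0.063, -0.078, 0.017], [-0.01, 0.049, 0.036]]
[[0.061, -0.079, 0.019], [-0.009, 0.05, 0.035]]
[[0.058, -0.08, 0.02], [-0.01, 0.049, 0.036]]
[[0.057, -0.081, 0.021], [-0.009, 0.05, 0.036]]
[[0.055, -0.082, 0.022], [-0.01, 0.049, 0.035]]
[[0.052, -0.084, 0.023], [-0.009, 0.049, 0.036]]
[[0.051, -0.084, 0.023], [-0.01, 0.05, 0.036]]
[[0.048, -0.086, 0.025], [-0.009, 0.049, 0.035]]
[[0.046, -0.087, 0.026], [-0.01, 0.049, 0.036]]
[[0.044, -0.087, 0.026], [-0.01, 0.05, 0.036]]
[[0.041, -0.089, 0.027], [-0.009, 0.049, 0.036]]
[[0.039, -0.089, 0.027], [-0.01, 0.05, 0.035]]
[[0.036, -0.091, 0.028], [-0.009, 0.049, 0.036]]
[[0.035, -0.091, 0.028], [-0.01, 0.049, 0.036]]
[[0.031, -0.092, 0.029], [-0.009, 0.05, 0.035]]
[[0.029, -0.092, 0.029], [-0.01, 0.049, 0.036]]
[[0.027, -0.093, 0.03], [-0.009, 0.049, 0.036]]
[[0.024, -0.094, 0.029], [-0.01, 0.05, 0.035]]
[[0.022, -0.095, 0.03], [-0.009, 0.049, 0.036]]
[[0.019, -0.095, 0.03], [-0.01, 0.05, 0.036]]
end [0.3795 0.0691 0.2999] [-3.03   -0.0262 -0.8122]
```

apply_moves --steps '[[[0.063, -0.078, 0.017], [-0.01, 0.049, 0.036], -1], [[0.061, -0.079, 0.019], [-0.009, 0.05, 0.035], -1], [[0.058, -0.08, 0.02], [-0.01, 0.049, 0.036], -1], [[0.057, -0.081, 0.021], [-0.009, 0.05, 0.036], -1], [[0.055, -0.082, 0.022], [-0.01, 0.049, 0.035], -1]]'

```text
time: 1.22
tcp_pos: [0.2557, -0.3614, 0.3783]
orientation: [-3.097, -0.477, -0.209]
ft_force: [0.9, -0.4, 0.5]
width: 0.0857
finger_force: 0.0
```

apply_moves --steps '[[[0.052, -0.084, 0.023], [-0.009, 0.049, 0.036], -1], [[0.051, -0.084, 0.023], [-0.01, 0.05, 0.036], -1], [[0.048, -0.086, 0.025], [-0.009, 0.049, 0.035], -1], [[0.046, -0.087, 0.026], [-0.01, 0.049, 0.036], -1], [[0.044, -0.087, 0.026], [-0.01, 0.05, 0.036], -1]]'

```text
time: 1.63
tcp_pos: [0.2971, -0.2174, 0.3522]
orientation: [-3.095, -0.327, -0.414]
ft_force: [-0.1, 0.3, -0.5]
width: 0.0858
finger_force: 0.0
```

apply_moves --steps '[[[0.041, -0.089, 0.027], [-0.009, 0.049, 0.036], -1], [[0.039, -0.089, 0.027], [-0.01, 0.05, 0.035], -1], [[0.036, -0.091, 0.028], [-0.009, 0.049, 0.036], -1], [[0.035, -0.091, 0.028], [-0.01, 0.049, 0.036], -1], [[0.031, -0.092, 0.029], [-0.009, 0.05, 0.035], -1]]'

```text
time: 2.05
tcp_pos: [0.3382, -0.0734, 0.3263]
orientation: [-3.072, -0.177, -0.618]
ft_force: [0.5, -0.6, 0.8]
width: 0.0854
finger_force: 0.0
```

apply_moves --steps '[[[0.029, -0.092, 0.029], [-0.01, 0.049, 0.036], -1], [[0.027, -0.093, 0.03], [-0.009, 0.049, 0.036], -1], [[0.024, -0.094, 0.029], [-0.01, 0.05, 0.035], -1], [[0.022, -0.095, 0.03], [-0.009, 0.049, 0.036], -1], [[0.019, -0.095, 0.03], [-0.01, 0.05, 0.036], -1]]'

```text
time: 2.47
tcp_pos: [0.377, 0.0621, 0.3013]
orientation: [-3.035, -0.038, -0.801]
ft_force: [-0.3, -0.9, -0.6]
width: 0.0852
finger_force: 0.0
```

```bash
python3 - <<'E'
from h import *
s=sense();print(s['time'],s['tcp_pos'],s['joint_positions'].round(2),R.from_rotvec(s['orientation']).as_matrix().round(2).tolist())
P,Q=plan([.3795,.069,.211],pose(30,1),10)
E
```

```text
2.4667 [0.37703588 0.06208334 0.30129284] [ 0.84 -0.12 -1.01  2.29 -0.04  0.41 -1.71] [[0.87, 0.02, 0.49], [0.02, -1.0, 0.01], [0.49, 0.0, -0.87]]
[[-0.014, -0.002, 0.027], [0.0, 0.001, 0.001]]
[[-0.014, -0.003, 0.026], [0.0, 0.002, 0.002]]
[[-0.014, -0.002, 0.027], [0.0, 0.001, 0.001]]
[[-0.014, -0.003, 0.026], [0.0, 0.002, 0.002]]
[[-0.015, -0.002, 0.027], [0.0, 0.001, 0.001]]
[[-0.014, -0.002, 0.026], [0.0, 0.002, 0.002]]
[[-0.014, -0.003, 0.027], [0.0, 0.001, 0.001]]
[[-0.014, -0.002, 0.027], [0.001, 0.002, 0.002]]
[[-0.015, -0.002, 0.026], [-0.0, 0.001, 0.001]]
[[-0.014, -0.003, 0.027], [-0.0, 0.002, 0.002]]
end [0.3795 0.0691 0.2109] [-3.0298 -0.0264 -0.8121]
```

apply_moves --steps '[[[-0.015, 0, 0.026], [0, 0, 0], -1], [[-0.015, 0, 0.026], [0, 0, 0], -1], [[-0.015, 0, 0.026], [0, 0, 0], -1], [[-0.015, 0, 0.026], [0, 0, 0], -1], [[-0.015, 0, 0.026], [0, 0, 0], -1]]'

```text
time: 2.88
tcp_pos: [0.3768, 0.059, 0.2561]
orientation: [-3.037, -0.034, -0.8]
ft_force: [0.4, -1.0, 0.5]
width: 0.0852
finger_force: 0.0
```

```bash
python3 - <<'E'
from h import *
p=snapshot('wrist'); cv2.imwrite('pics/c.png',p['frame'])
s=sense();print(s['time'],s['tcp_pos'],s['joint_positions'].round(2),R.from_rotvec(s['orientation']).as_matrix().round(2).tolist())
p=snapshot('scene'); cv2.imwrite('pics/d.png',p['frame'][150:380,200:460])
E
```

```text
2.9333 [0.37596745 0.05850005 0.25455648] [ 0.93  0.06 -1.19  2.35  0.59  0.32 -2.32] [[0.87, 0.02, 0.49], [0.02, -1.0, 0.01], [0.49, 0.0, -0.87]]
```

View pics/c.png

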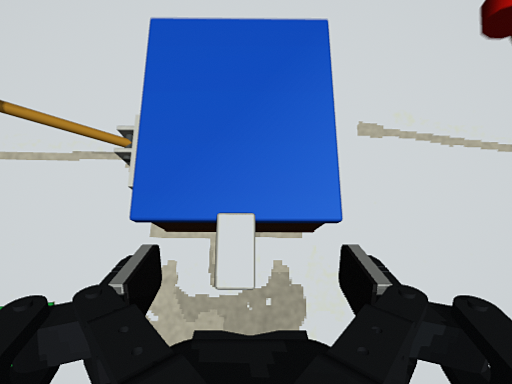

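The wrist view shows the tab at columns 217–255, rows 212–290, between the open fingers but about 10 mm off centre. The elbow is near a limit, so I'll reduce the tilt to 15°.

```bash
python3 - <<'E'
from h import *
plan([.417,.069,.275],pose(15,1),10)
E
```

```text
[[0.015, -0.003, 0.001], [0.0, -0.047, 0.001]]
[[0.016, -0.003, 0.0], [0.001, -0.048, 0.002]]
[[0.015, -0.003, 0.001], [0.0, -0.047, 0.001]]
[[0.015, -0.003, -0.001], [0.001, -0.048, 0.002]]
[[0.016, -0.003, -0.0], [-0.0, -0.047, 0.001]]
[[0.015, -0.003, -0.001], [0.0, -0.048, 0.002]]
[[0.015, -0.003, -0.002], [0.001, -0.047, 0.001]]
[[0.015, -0.003, -0.001], [0.0, -0.047, 0.001]]
[[0.015, -0.003, -0.003], [0.0, -0.048, 0.002]]
[[0.016, -0.004, -0.002], [0.001, -0.047, 0.001]]
end [0.4171 0.0691 0.275 ] [-3.1122 -0.0273 -0.41  ]
```

apply_moves --steps '[[[0.015, -0.003, 0.001], [0, -0.047, 0.001], -1], [[0.016, -0.003, 0], [0.001, -0.048, 0.002], -1], [[0.015, -0.003, 0.001], [0, -0.047, 0.001], -1], [[0.015, -0.003, -0.001], [0.001, -0.048, 0.002], -1], [[0.016, -0.003, 0], [0, -0.047, 0.001], -1]]'

```text
time: 3.4
tcp_pos: [0.3976, 0.0645, 0.2669]
orientation: [-3.08, -0.03, -0.606]
ft_force: [0.6, 1.0, 0.9]
width: 0.0856
finger_force: 0.0
```

apply_moves --steps '[[[0.015, -0.003, -0.001], [0, -0.048, 0.002], -1], [[0.015, -0.003, -0.002], [0.001, -0.047, 0.001], -1], [[0.015, -0.003, -0.001], [0, -0.047, 0.001], -1], [[0.015, -0.003, -0.003], [0, -0.048, 0.002], -1], [[0.016, -0.004, -0.002], [0.001, -0.047, 0.001], -1]]'

```text
time: 3.82
tcp_pos: [0.418, 0.0697, 0.2771]
orientation: [-3.11, -0.025, -0.413]
ft_force: [-0.0, -0.1, -0.2]
width: 0.0853
finger_force: 0.0
```

```bash
python3 - <<'E'
from h import *
s=sense();print(s['time'],s['tcp_pos'],s['joint_positions'].round(2),R.from_rotvec(s['orientation']).as_matrix().round(2).tolist())
plan([.417,.069,.229],pose(15,1),10)
E
```

```text
3.8167 [0.41801958 0.06969772 0.2770986 ] [ 0.82  0.27 -1.18  2.11  0.5   0.73 -2.22] [[0.97, 0.02, 0.26], [0.02, -1.0, 0.01], [0.26, -0.0, -0.97]]
[[-0.005, 0.0, 0.015], [-0.0, -0.0, -0.0]]
[[-0.004, 0.001, 0.016], [-0.001, -0.001, -0.001]]
[[-0.005, -0.0, 0.015], [0.0, -0.0, 0.0]]
[[-0.004, -0.0, 0.016], [-0.0, -0.0, -0.0]]
[[-0.005, 0.0, 0.015], [-0.0, -0.001, -0.0]]
[[-0.004, 0.0, 0.015], [-0.001, -0.0, -0.001]]
[[-0.005, 0.001, 0.016], [0.0, -0.001, 0.0]]
[[-0.004, -0.0, 0.015], [-0.0, 0.0, -0.0]]
[[-0.004, 0.0, 0.016], [-0.0, -0.0, -0.0]]
[[-0.005, 0.0, 0.015], [-0.001, -0.001, -0.001]]
end [0.417  0.0691 0.229 ] [-3.1127 -0.0275 -0.4095]
```

apply_moves --steps '[[[-0.009, 0, 0.031], [0, 0, 0], -1], [[-0.009, 0, 0.031], [0, 0, 0], -1], [[-0.009, 0, 0.031], [0, 0, 0], -1], [[-0.009, 0, 0.031], [0, 0, 0], -1], [[-0.009, 0, 0.031], [0, 0, 0], -1]]'

```text
time: 4.23
tcp_pos: [0.4172, 0.0695, 0.2282]
orientation: [-3.111, -0.024, -0.415]
ft_force: [-0.3, -0.1, -0.3]
width: 0.0855
finger_force: 0.0
```

apply_moves --steps '[[[0, 0, 0], [0, 0, 0], 1], [[0, 0, 0], [0, 0, 0], 1], [[0, 0, 0], [0, 0, 0], 1], [[0, 0, 0], [0, 0, 0], 1], [[0, 0, 0], [0, 0, 0], 1]]'

```text
time: 4.65
tcp_pos: [0.4173, 0.0693, 0.2286]
orientation: [-3.112, -0.024, -0.417]
ft_force: [0.1, -3.9, 3.8]
width: 0.0257
finger_force: 5.2
```

apply_moves --steps '[[[0, 0, 0], [0, 0, 0], 1], [[0, 0, 0], [0, 0, 0], 1], [[0, 0, 0], [0, 0, 0], 1], [[0, 0, 0], [0, 0, 0], 1], [[0, 0, 0], [0, 0, 0], 1]]'

```text
time: 5.07
tcp_pos: [0.4174, 0.0687, 0.2287]
orientation: [3.113, 0.024, 0.417]
ft_force: [-3.0, -1.8, 7.0]
width: 0.0229
finger_force: 58.9
```

```bash
python3 - <<'E'
from h import *
s=sense();print(s['time'],s['tcp_pos'],s['joint_positions'].round(2),s['width'],s['finger_force'],s['ft_force'])
R0=R.from_rotvec(s['orientation']); p0=s['tcp_pos']; print('grasp',p0+R0.apply([0,0,.155]))
# arc about hinge (0.636, ., .070), axis: case y, lid opening = rotation about +y
h=np.array([.637,.07,.07]); n=25; P,Q=p0,R0; ax=R.from_euler('z',1,degrees=True).apply([0,1,0])
for i in range(n):
    r=R.from_rotvec(ax*.92*(i+1)/n); tgt=h+r.apply(p0-h); Qt=r*R0
    sh=(Q.inv().apply(tgt-P)/.3).round(3); tu=(np.degrees((Q.inv()*Qt).as_rotvec())/30).round(3)
    if i in (0,1,12,24): print(sh.tolist(),tu.tolist(),tgt.round(3))
    P=P+Q.apply(sh*.3); Q=Q*R.from_rotvec(np.radians(tu*30))
E
```

```text
5.0667 [0.41737004 0.06868102 0.2287198 ] [ 0.67  0.34 -1.04  2.17  0.67  0.63 -2.38] 0.022940099224399272 58.8682222366333 [-2.97204588 -1.75658449  7.04498585]
grasp [0.45812714 0.06894651 0.07917453]
[0.026, 0.0, -0.02] [-0.0, -0.07, -0.0] [0.423 0.069 0.237]
[0.026, 0.0, -0.021] [-0.0, -0.071, -0.0] [0.43  0.069 0.244]
[0.026, 0.0, -0.02] [-0.001, -0.071, -0.001] [0.515 0.07  0.312]
[0.026, 0.0, -0.021] [0.0, -0.07, -0.0] [0.63  0.072 0.341]
```

apply_moves --steps '[[[0.026, 0, -0.02], [0, -0.07, 0], 1], [[0.026, 0, -0.021], [0, -0.07, 0], 1], [[0.026, 0, -0.02], [0, -0.07, 0], 1], [[0.026, 0, -0.021], [0, -0.07, 0], 1], [[0.026, 0, -0.02], [0, -0.071, 0], 1]]'

```text
time: 5.48
tcp_pos: [0.4501, 0.0689, 0.2658]
orientation: [-3.139, -0.024, -0.127]
ft_force: [2.3, -1.5, -3.2]
width: 0.0229
finger_force: 60.5
```

```bash
cat > st.py <<'E'
from h import *
s=sense();R0=R.from_rotvec(s['orientation']); g=s['tcp_pos']+R0.apply([0,0,.155])
print(s['time'],s['tcp_pos'],s['joint_positions'].round(2),s['width'],s['finger_force'],s['ft_force'].round(1),'g',g.round(4),'tilt',np.degrees(np.arcsin(R0.as_matrix()[0,2])).round(1),'lid est',np.arctan2(g[2]-.07,.637-g[0])-.05)
E
python3 st.py
```

```text
5.4833 [0.45005204 0.0688655  0.26579714] [ 0.68  0.44 -1.1   1.97  0.52  0.95 -2.22] 0.022870638415581474 60.51011502742767 [ 2.3 -1.5 -3.2] g [0.4625 0.069  0.1113] tilt 4.6 lid est 0.18246980736397989
```

Following the arc well; continue.

apply_moves --steps '[[[0.026, 0, -0.02], [0, -0.07, 0], 1], [[0.026, 0, -0.021], [0, -0.07, 0], 1], [[0.026, 0, -0.02], [0, -0.07, 0], 1], [[0.026, 0, -0.021], [0, -0.07, 0], 1], [[0.026, 0, -0.02], [0, -0.071, 0], 1]]'

```text
time: 5.9
tcp_pos: [0.4888, 0.0694, 0.2963]
orientation: [3.136, 0.024, -0.162]
ft_force: [1.4, -1.4, -2.6]
width: 0.0227
finger_force: 60.6
```

apply_moves --steps '[[[0.026, 0, -0.02], [0, -0.07, 0], 1], [[0.026, 0, -0.021], [0, -0.07, 0], 1], [[0.026, 0, -0.02], [0, -0.07, 0], 1], [[0.026, 0, -0.021], [0, -0.07, 0], 1], [[0.026, 0, -0.02], [0, -0.071, 0], 1]]'

```text
time: 6.32
tcp_pos: [0.5325, 0.0701, 0.3193]
orientation: [3.106, 0.024, -0.449]
ft_force: [0.9, -1.0, -2.8]
width: 0.0228
finger_force: 60.6
```

```bash
python3 st.py
```

```text
6.3167 [0.53247455 0.07011292 0.3193422 ] [ 0.49  0.67 -1.02  1.51  0.43  1.53 -2.13] 0.022767302342494355 60.59402883052826 [ 0.9 -1.  -2.8] g [0.4885 0.0694 0.1707] tilt -16.5 lid est 0.5460320760601551
```

apply_moves --steps '[[[0.026, 0, -0.02], [0, -0.07, 0], 1], [[0.026, 0, -0.021], [0, -0.07, 0], 1], [[0.026, 0, -0.02], [0, -0.07, 0], 1], [[0.026, 0, -0.021], [0, -0.07, 0], 1], [[0.026, 0, -0.02], [0, -0.071, 0], 1]]'

```text
time: 6.73
tcp_pos: [0.5797, 0.0708, 0.3341]
orientation: [3.051, 0.023, -0.733]
ft_force: [-0.9, -1.4, -2.1]
width: 0.0223
finger_force: 60.6
```

```bash
python3 st.py
```

```text
6.7333 [0.57967646 0.07084118 0.33410067] [ 0.37  0.81 -0.97  1.25  0.41  1.81 -2.1 ] 0.022330276330043804 60.62664091587067 [-0.9 -1.4 -2.1] g [0.5093 0.0697 0.196 ] tilt -27.0 lid est 0.7287067777274577
```

```bash
python3 - <<'E'
from h import *
plan([.6165,.0715,.348],pose(-32,1),5)
E
```

```text
[[0.018, -0.0, -0.019], [-0.0, -0.033, -0.001]]
[[0.017, -0.0, -0.02], [-0.0, -0.034, -0.001]]
[[0.017, -0.0, -0.02], [-0.001, -0.033, -0.0]]
[[0.017, -0.0, -0.02], [0.0, -0.033, -0.001]]
[[0.016, -0.0, -0.021], [-0.0, -0.033, -0.001]]
end [0.6165 0.0714 0.348 ] [ 3.0154  0.0265 -0.8643]
```

apply_moves --steps '[[[0.018, 0, -0.019], [0, -0.033, 0], 1], [[0.017, 0, -0.02], [0, -0.034, 0], 1], [[0.017, 0, -0.02], [0, -0.033, 0], 1], [[0.017, 0, -0.02], [0, -0.033, 0], 1], [[0.016, 0, -0.021], [0, -0.033, 0], 1]]'

```text
time: 7.15
tcp_pos: [0.6154, 0.0716, 0.3467]
orientation: [3.012, 0.025, -0.872]
ft_force: [-3.2, -1.3, -5.2]
width: 0.023
finger_force: 60.1
```

```bash
python3 st.py; python3 - <<'E'
from h import *
p=snapshot('scene'); cv2.imwrite('pics/e.png',cv2.resize(p['frame'][130:384,200:480],None,fx=2.1,fy=2.1))
m=(p['frame'][...,0]>100)&(p['frame'][...,2]<60); w=world(p,m); w=w[(w[:,2]>.075)&(abs(w[:,0]-.58)<.1)&(abs(w[:,1]-.07)<.07)]
w=w[w[:,2]<.19]; c=w-w.mean(0); v=np.linalg.svd(c,full_matrices=False)[2][2]; print('lid normal',v,len(w),np.arctan2(abs(v[0]),abs(v[2])))
E
```

```text
7.15 [0.61538903 0.07159652 0.34672266] [ 0.29  0.89 -0.92  1.05  0.41  1.98 -2.08] 0.02301538977074885 60.13757407665253 [-3.2 -1.3 -5.2] g [0.5326 0.0701 0.2157] tilt -32.3 lid est 0.899033399628026
lid normal [0.78297465 0.01903522 0.6217623 ] 906 0.8996616412314811
```

View pics/e.png

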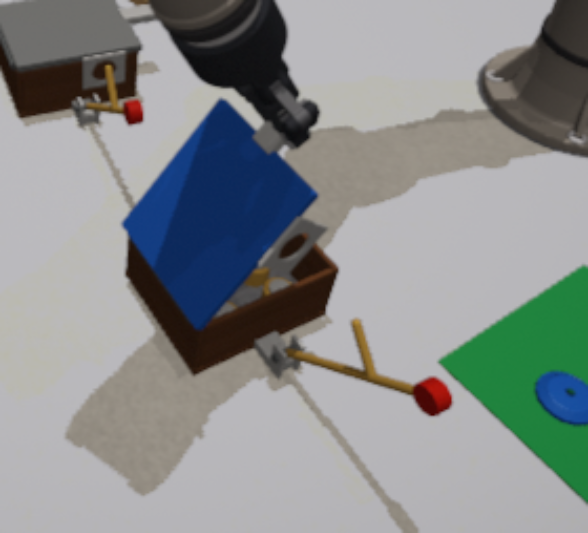

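The image shows the lid at its stop, with a fitted angle of about 0.90 rad and the tab still in the gripper. The prop is low, its disc at (432,396). Now I'll release the tab.

apply_moves --steps '[[[0, 0, 0], [0, 0, 0], -1], [[0, 0, 0], [0, 0, 0], -1], [[0, 0, 0], [0, 0, 0], -1], [[0, 0, 0], [0, 0, 0], -1], [[0, 0, 0], [0, 0, 0], -1]]'

```text
time: 7.62
tcp_pos: [0.6158, 0.0724, 0.3489]
orientation: [3.018, 0.024, -0.86]
ft_force: [0.5, -0.2, -0.3]
width: 0.0811
finger_force: 0.0
```

apply_moves --steps '[[[0, 0, 0], [0, 0, 0], -1], [[0, 0, -0.04], [0, 0, 0], -1], [[0, 0, -0.07], [0, 0, 0], -1], [[0, 0, -0.08], [0, 0, 0], -1], [[0, 0, -0.1], [0, 0, 0], -1]]'

```text
time: 8.03
tcp_pos: [0.6374, 0.0754, 0.3729]
orientation: [2.997, 0.029, -0.901]
ft_force: [0.1, 0.3, -2.4]
width: 0.0853
finger_force: 0.0
```

```bash
python3 st.py; python3 - <<'E'
from h import *
plan([.555,.297,.40],pose(0,91),20)
p=snapshot('scene')
m=(p['frame'][...,0]>100)&(p['frame'][...,2]<60); w=world(p,m); w=w[(w[:,2]>.075)&(abs(w[:,0]-.58)<.1)&(abs(w[:,1]-.07)<.07)]
w=w[w[:,2]<.19]; c=w-w.mean(0); v=np.linalg.svd(c,full_matrices=False)[2][2]; print('lid',len(w),np.arctan2(abs(v[0]),abs(v[2])))
E
```

```text
8.0333 [0.63742051 0.07540102 0.37286457] [ 0.02  0.8  -0.35  0.91  0.11  2.03 -1.83] 0.08534587037498952 0.0 [ 0.1  0.3 -2.4] g [0.552  0.0728 0.2436] tilt -33.4 lid est 1.0653403892199855
[[-0.013, -0.037, 0.003], [-0.043, 0.044, -0.145]]
[[-0.011, -0.038, 0.002], [-0.043, 0.044, -0.145]]
[[-0.008, -0.039, 0.001], [-0.043, 0.045, -0.145]]
[[-0.004, -0.04, 0.0], [-0.044, 0.044, -0.146]]
[[-0.002, -0.039, -0.001], [-0.043, 0.044, -0.145]]
[[0.001, -0.04, -0.002], [-0.043, 0.044, -0.145]]
[[0.004, -0.039, -0.003], [-0.043, 0.044, -0.145]]
[[0.008, -0.039, -0.003], [-0.043, 0.045, -0.145]]
[[0.01, -0.038, -0.004], [-0.043, 0.044, -0.145]]
[[0.014, -0.037, -0.005], [-0.043, 0.044, -0.145]]
[[0.016, -0.036, -0.005], [-0.044, 0.044, -0.146]]
[[0.019, -0.034, -0.006], [-0.043, 0.044, -0.145]]
[[0.022, -0.033, -0.006], [-0.043, 0.045, -0.145]]
[[0.024, -0.031, -0.006], [-0.043, 0.044, -0.145]]
[[0.027, -0.028, -0.006], [-0.043, 0.044, -0.145]]
[[0.029, -0.027, -0.006], [-0.043, 0.044, -0.145]]
[[0.031, -0.024, -0.006], [-0.044, 0.044, -0.145]]
[[0.032, -0.021, -0.006], [-0.043, 0.045, -0.145]]
[[0.035, -0.019, -0.005], [-0.043, 0.044, -0.146]]
[[0.036, -0.016, -0.006], [-0.043, 0.044, -0.145]]
end [0.555  0.297  0.4001] [ 2.2017e+00  2.2409e+00 -1.0000e-04]
lid 1323 0.8995976173539676
```

```bash
python3 - <<'E'
from h import *
P,Q=plan([.61,.075,.43],pose(-12,1),5)
print()
plan([.555,.297,.40],pose(0,91),15,P,Q)
E
```

```text
[[-0.037, -0.001, -0.022], [0.006, 0.143, -0.004]]
[[-0.035, -0.002, -0.024], [0.006, 0.143, -0.003]]
[[-0.033, -0.001, -0.028], [0.006, 0.143, -0.004]]
[[-0.031, -0.002, -0.029], [0.006, 0.144, -0.004]]
[[-0.028, -0.002, -0.032], [0.006, 0.143, -0.003]]
end [0.6102 0.075  0.43  ] [ 3.1222  0.0269 -0.3279]

[[-0.01, -0.05, 0.009], [-0.021, 0.021, -0.199]]
[[-0.004, -0.05, 0.008], [-0.021, 0.021, -0.199]]
[[0.0, -0.051, 0.008], [-0.021, 0.021, -0.2]]
[[0.006, -0.05, 0.007], [-0.021, 0.021, -0.199]]
[[0.011, -0.05, 0.007], [-0.02, 0.021, -0.199]]
[[0.016, -0.048, 0.006], [-0.021, 0.021, -0.199]]
[[0.02, -0.047, 0.006], [-0.021, 0.021, -0.2]]
[[0.026, -0.044, 0.006], [-0.021, 0.021, -0.199]]
[[0.03, -0.041, 0.005], [-0.021, 0.021, -0.199]]
[[0.034, -0.038, 0.006], [-0.021, 0.021, -0.199]]
[[0.037, -0.034, 0.005], [-0.021, 0.021, -0.2]]
[[0.041, -0.031, 0.006], [-0.02, 0.021, -0.199]]
[[0.044, -0.026, 0.006], [-0.021, 0.02, -0.199]]
[[0.046, -0.021, 0.006], [-0.021, 0.021, -0.199]]
[[0.048, -0.016, 0.006], [-0.021, 0.021, -0.199]]
end [0.5551 0.2969 0.4   ] [ 2.2022e+00  2.2404e+00 -2.0000e-04]
```

apply_moves --steps '[[[-0.037, -0.001, -0.022], [0.006, 0.143, -0.004], -1], [[-0.035, -0.002, -0.024], [0.006, 0.143, -0.003], -1], [[-0.033, -0.001, -0.028], [0.006, 0.143, -0.004], -1], [[-0.031, -0.002, -0.029], [0.006, 0.144, -0.004], -1], [[-0.028, -0.002, -0.032], [0.006, 0.143, -0.003], -1]]'

```text
time: 8.5
tcp_pos: [0.6088, 0.0778, 0.4304]
orientation: [-3.118, -0.04, 0.326]
ft_force: [-0.3, 0.4, 0.2]
width: 0.0855
finger_force: 0.0
```

```bash
python3 st.py
```

```text
8.5 [0.60877452 0.07779855 0.43038734] [ 0.08  0.55 -0.39  1.13  0.14  1.69 -1.82] 0.0855428270957962 0.0 [-0.3  0.4  0.2] g [0.5767 0.0784 0.2787] tilt -11.9 lid est 1.2396905233746796
```

apply_moves --steps '[[[-0.01, -0.05, 0.009], [-0.021, 0.021, -0.199], -1], [[-0.004, -0.05, 0.008], [-0.021, 0.021, -0.199], -1], [[0, -0.051, 0.008], [-0.021, 0.021, -0.2], -1], [[0.006, -0.05, 0.007], [-0.021, 0.021, -0.199], -1], [[0.011, -0.05, 0.007], [-0.02, 0.021, -0.199], -1]]'

```text
time: 8.92
tcp_pos: [0.5898, 0.1524, 0.4205]
orientation: [-3.005, -0.858, 0.23]
ft_force: [-0.3, -0.4, -1.2]
width: 0.0858
finger_force: 0.0
```

apply_moves --steps '[[[0.016, -0.048, 0.006], [-0.021, 0.021, -0.199], -1], [[0.02, -0.047, 0.006], [-0.021, 0.021, -0.2], -1], [[0.026, -0.044, 0.006], [-0.021, 0.021, -0.199], -1], [[0.03, -0.041, 0.005], [-0.021, 0.021, -0.199], -1], [[0.034, -0.038, 0.006], [-0.021, 0.021, -0.199], -1]]'

```text
time: 9.33
tcp_pos: [0.5709, 0.2264, 0.4114]
orientation: [-2.686, -1.609, 0.114]
ft_force: [-0.5, 0.2, -0.8]
width: 0.0853
finger_force: 0.0
```

apply_moves --steps '[[[0.037, -0.034, 0.005], [-0.021, 0.021, -0.2], -1], [[0.041, -0.031, 0.006], [-0.02, 0.021, -0.199], -1], [[0.044, -0.026, 0.006], [-0.021, 0.02, -0.199], -1], [[0.046, -0.021, 0.006], [-0.021, 0.021, -0.199], -1], [[0.048, -0.016, 0.006], [-0.021, 0.021, -0.199], -1]]'

```text
time: 9.75
tcp_pos: [0.5519, 0.3, 0.4022]
orientation: [-2.182, -2.248, -0.009]
ft_force: [-0.0, 0.4, 0.5]
width: 0.0853
finger_force: 0.0
```

```bash
python3 st.py; python3 - <<'E'
from h import *
p=snapshot('wrist'); cv2.imwrite('pics/f.png',p['frame'])
hsv=cv2.cvtColor(p['frame'],cv2.COLOR_BGR2HSV); H,S=hsv[...,0].astype(int),hsv[...,1]
w=world(p,((H<8)|(H>172))&(S>150)); w=w[(w[:,2]>.1)&(w[:,2]<.2)]; print(len(w),np.percentile(w,[2,50,98],axis=0).round(4))
plan([.555,.297,.304],pose(0,91),10)
E
```

```text
9.75 [0.55188265 0.29995699 0.40222064] [-0.07  0.58 -0.76  1.26  0.38  1.44 -0.76] 0.08527812295334701 0.0 [-0.   0.4  0.5] g [0.5516 0.3015 0.2472] tilt -0.1 lid est 1.071807053049933
456 [[0.5483 0.2914 0.1491]
 [0.5547 0.3016 0.159 ]
 [0.5609 0.3087 0.1613]]
[[-0.003, 0.002, 0.033], [-0.001, -0.003, 0.004]]
[[-0.002, 0.001, 0.032], [-0.0, -0.003, 0.004]]
[[-0.003, 0.002, 0.033], [-0.001, -0.002, 0.004]]
[[-0.003, 0.002, 0.032], [-0.001, -0.003, 0.004]]
[[-0.002, 0.002, 0.033], [-0.0, -0.003, 0.004]]
[[-0.002, 0.001, 0.033], [-0.001, -0.003, 0.004]]
[[-0.003, 0.002, 0.032], [-0.0, -0.002, 0.004]]
[[-0.002, 0.002, 0.033], [-0.001, -0.003, 0.004]]
[[-0.003, 0.002, 0.033], [-0.001, -0.003, 0.004]]
[[-0.002, 0.001, 0.032], [-0.0, -0.003, 0.004]]
end [0.5549 0.2969 0.3041] [-2.2019e+00 -2.2408e+00  3.0000e-04]
```

View pics/f.png

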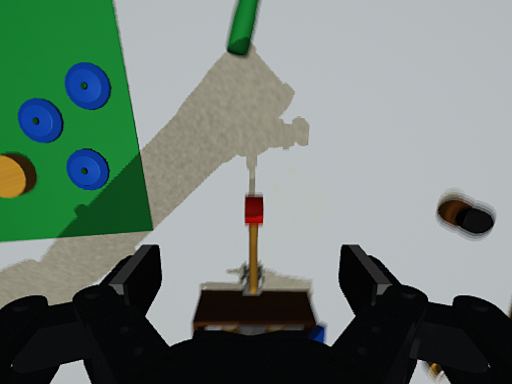

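The wrist view shows the red disc at (254,210), midway between the fingers. It measures x 0.555, y ~0.298, top z 0.161, which matches the expected values. Descend and grip.

apply_moves --steps '[[[-0.004, 0.003, 0.065], [-0.001, -0.006, 0.008], -1], [[-0.004, 0.003, 0.065], [-0.001, -0.006, 0.008], -1], [[-0.004, 0.003, 0.065], [-0.001, -0.006, 0.008], -1], [[-0.004, 0.003, 0.065], [-0.001, -0.006, 0.008], -1], [[-0.002, 0.003, 0.065], [0, -0.006, 0.008], -1]]'

```text
time: 10.22
tcp_pos: [0.5572, 0.2932, 0.3039]
orientation: [2.218, 2.218, -0.008]
ft_force: [0.0, -0.6, 0.9]
width: 0.0854
finger_force: 0.0
```

apply_moves --steps '[[[0, 0, 0], [0, 0, 0], 1], [[0, 0, 0], [0, 0, 0], 1], [[0, 0, 0], [0, 0, 0], 1], [[0, 0, 0], [0, 0, 0], 1], [[0, 0, 0], [0, 0, 0], 1]]'

```text
time: 10.63
tcp_pos: [0.5576, 0.2941, 0.3061]
orientation: [2.215, 2.22, -0.003]
ft_force: [-0.1, -0.1, -0.1]
width: 0.0257
finger_force: 0.0
```

apply_moves --steps '[[[0, 0, 0], [0, 0, 0], 1], [[0, 0, 0], [0, 0, 0], 1], [[0, 0, 0], [0, 0, 0], 1], [[0, 0, 0], [0, 0, 0], 1], [[0, 0, 0], [0, 0, 0], 1]]'

```text
time: 11.05
tcp_pos: [0.5554, 0.2952, 0.305]
orientation: [2.214, 2.226, -0.01]
ft_force: [-4.9, 0.8, 4.0]
width: 0.0126
finger_force: 60.1
```

```bash
python3 st.py; python3 - <<'E'
from h import *
s=sense(); p0=s['tcp_pos'];R0=R.from_rotvec(s['orientation'])
print(R0.as_matrix().round(3).tolist())
piv=np.array([.557,.165,.025]); g=p0+R0.apply([0,0,.155]); d=np.array([g[0],.297,.149])-piv
print('start swing',np.arctan2(d[2],d[1])-np.pi/6,np.hypot(d[1],d[2]))
th0=np.arctan2(d[2],d[1]); ax=R.from_euler('z',1,degrees=True).apply([1,0,0]); P,Q=p0,R0; n=20; tot=np.pi/2-th0+.02
for i in range(n):
    t=piv+R.from_rotvec(ax*tot*(i+1)/n).apply(d)-d+p0; t[0]=t[0]
    sh=(Q.inv().apply(t-P)/.3).round(3); print([sh.tolist(),[0,0,0],1]); P=P+Q.apply(sh*.3)
print(P+Q.apply([0,0,.155]),P)
E
```

```text
11.05 [0.55542652 0.29520032 0.30504853] [-0.08  0.65 -0.72  1.4   0.43  1.26 -0.82] 0.012598303709997176 60.135473012924194 [-4.9  0.8  4. ] g [0.5549 0.2943 0.1501] tilt -0.2 lid est 0.7228138586267303
[[-0.005, 1.0, -0.003], [1.0, 0.005, -0.006], [-0.006, -0.003, -1.0]]
start swing 0.23055955436888131 0.18110770276274832
[[0.522, 1.859, -0.111], [0, 0, 0], 1]
[[-0.019, 0.001, -0.017], [0, 0, 0], 1]
[[-0.019, -0.0, -0.016], [0, 0, 0], 1]
[[-0.02, -0.0, -0.016], [0, 0, 0], 1]
[[-0.02, 0.0, -0.015], [0, 0, 0], 1]
[[-0.021, 0.0, -0.013], [0, 0, 0], 1]
[[-0.022, 0.001, -0.013], [0, 0, 0], 1]
[[-0.022, -0.0, -0.012], [0, 0, 0], 1]
[[-0.023, 0.0, -0.012], [0, 0, 0], 1]
[[-0.023, 0.0, -0.01], [0, 0, 0], 1]
[[-0.024, 0.001, -0.009], [0, 0, 0], 1]
[[-0.023, -0.0, -0.008], [0, 0, 0], 1]
[[-0.025, 0.0, -0.007], [0, 0, 0], 1]
[[-0.024, 0.0, -0.006], [0, 0, 0], 1]
[[-0.025, 0.001, -0.005], [0, 0, 0], 1]
[[-0.025, -0.0, -0.005], [0, 0, 0], 1]
[[-0.025, 0.0, -0.003], [0, 0, 0], 1]
[[-0.025, 0.001, -0.002], [0, 0, 0], 1]
[[-0.025, -0.0, -0.001], [0, 0, 0], 1]
[[-0.025, 0.0, 0.001], [0, 0, 0], 1]
[1.11423963 0.32383956 0.23201053] [1.1147587  0.32473254 0.38700709]
```

apply_moves --steps '[[[-0.018, 0, -0.018], [0, 0, 0], 1], [[-0.019, 0, -0.017], [0, 0, 0], 1], [[-0.019, 0, -0.016], [0, 0, 0], 1], [[-0.02, 0, -0.016], [0, 0, 0], 1], [[-0.02, 0, -0.015], [0, 0, 0], 1]]'

```text
time: 11.47
tcp_pos: [0.556, 0.2657, 0.329]
orientation: [2.216, 2.226, -0.01]
ft_force: [-3.6, 2.3, -2.7]
width: 0.0126
finger_force: 58.7
```

apply_moves --steps '[[[-0.021, 0, -0.013], [0, 0, 0], 1], [[-0.022, 0, -0.013], [0, 0, 0], 1], [[-0.022, 0, -0.012], [0, 0, 0], 1], [[-0.023, 0, -0.012], [0, 0, 0], 1], [[-0.023, 0, -0.01], [0, 0, 0], 1]]'

```text
time: 11.88
tcp_pos: [0.5565, 0.2315, 0.3469]
orientation: [2.216, 2.223, -0.012]
ft_force: [-5.6, 2.2, -4.0]
width: 0.0128
finger_force: 58.4
```

```bash
python3 st.py
```

```text
11.8833 [0.55650431 0.23151036 0.34688576] [ 0.05  0.56 -0.74  1.43  0.38  1.31 -0.71] 0.012795218005028627 58.38799595832825 [-5.6  2.2 -4. ] g [0.5559 0.2305 0.1919] tilt -0.2 lid est 0.9337955888766966
```

apply_moves --steps '[[[-0.024, 0, -0.009], [0, 0, 0], 1], [[-0.023, 0, -0.008], [0, 0, 0], 1], [[-0.025, 0, -0.007], [0, 0, 0], 1], [[-0.024, 0, -0.006], [0, 0, 0], 1], [[-0.025, 0, -0.005], [0, 0, 0], 1]]'

```text
time: 12.3
tcp_pos: [0.557, 0.1948, 0.3573]
orientation: [2.217, 2.222, -0.012]
ft_force: [-4.0, 2.0, -7.5]
width: 0.0131
finger_force: 58.4
```

apply_moves --steps '[[[-0.025, 0, -0.004], [0, 0, 0], 1], [[-0.025, 0, -0.003], [0, 0, 0], 1], [[-0.025, 0, -0.002], [0, 0, 0], 1], [[-0.025, 0, -0.001], [0, 0, 0], 1], [[-0.025, 0, 0.001], [0, 0, 0], 1]]'

```text
time: 12.72
tcp_pos: [0.5574, 0.1574, 0.3605]
orientation: [2.216, 2.222, -0.01]
ft_force: [-3.9, 2.7, -7.6]
width: 0.0125
finger_force: 58.4
```

```bash
python3 st.py; python3 - <<'E'
from h import *
p=snapshot('scene'); cv2.imwrite('pics/g.png',cv2.resize(p['frame'][130:384,200:480],None,fx=2.1,fy=2.1))
E
```

```text
12.7167 [0.5573889  0.15741147 0.36048669] [ 0.2   0.5  -0.75  1.48  0.35  1.3  -0.58] 0.012545487465964754 58.40331852436066 [-3.9  2.7 -7.6] g [0.5571 0.1564 0.2055] tilt -0.1 lid est 0.9879450202830875
```

View pics/g.png

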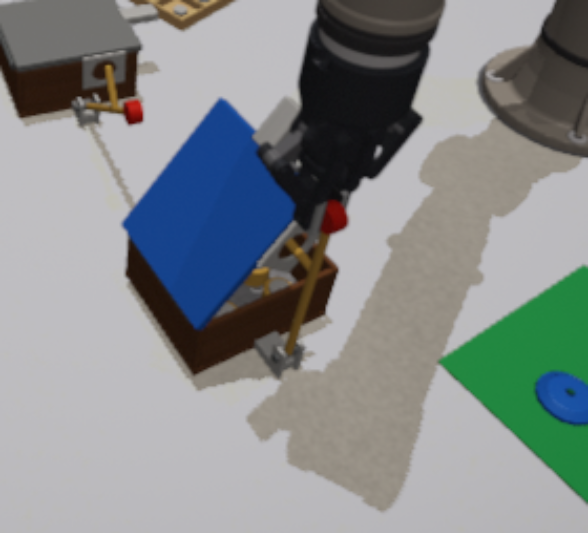

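The image shows the rod near upright with its disc at (332,216) and the peg at the hole. The disc looks slightly outward of the fingers, so I'll measure it.

```bash
cat > disc.py <<'E'
from h import *
for n in ['scene','top']:
    p=snapshot(n); hsv=cv2.cvtColor(p['frame'],cv2.COLOR_BGR2HSV); H,S=hsv[...,0].astype(int),hsv[...,1]
    w=world(p,((H<8)|(H>172))&(S>150)); k=(w[:,2]>.1)&(w[:,2]<.24)&(abs(w[:,0]-.556)<.03)&(w[:,1]>.1); w=w[k]
    if len(w): print(n,len(w),np.percentile(w,[2,50,98],axis=0).round(4).tolist())
    w=world(p,(H>10)&(H<28)&(S>110)); w=w[(abs(w[:,0]-.556)<.02)&(w[:,1]>.15)&(w[:,1]<.3)&(w[:,2]>.045)&(w[:,2]<.19)]
    if len(w)>20:
        f=np.polyfit(w[:,2],w[:,1],1); print('rod',len(w),'y at z.035,.2:',np.polyval(f,[.035,.2]).round(4),'swing',1.047-np.arctan(f[0]))
p=snapshot('scene'); m=(p['frame'][...,0]>100)&(p['frame'][...,2]<60); w=world(p,m); w=w[(w[:,2]>.075)&(abs(w[:,0]-.58)<.1)&(abs(w[:,1]-.07)<.07)]
w=w[w[:,2]<.18]; c=w-w.mean(0); v=np.linalg.svd(c,full_matrices=False)[2][2]; print('lid',len(w),np.arctan2(abs(v[0]),abs(v[2])))
E
python3 disc.py
```

```text
scene 144 [[0.551, 0.1603, 0.1964], [0.5598, 0.1715, 0.2121], [0.5646, 0.1773, 0.2173]]
rod 285 y at z.035,.2: [0.1668 0.1651] swing 1.0575204849003896
top 14 [[0.552, 0.1544, 0.2039], [0.5556, 0.1553, 0.2089], [0.5607, 0.1571, 0.212]]
rod 21 y at z.035,.2: [0.1387 0.1678] swing 0.8727678115891987
lid 4154 0.899533165627301
```

The rod is upright at the stop and the lid reads 0.8995. I'll open the fingers only a little, shift clear of the lid and retreat upward.

apply_moves --steps '[[[0, 0, 0], [0, 0, 0], 0.3], [[0, 0, 0], [0, 0, 0], 0.3], [[0, 0, 0], [0, 0, 0], 0.3], [[0, 0, 0], [0, 0, 0], 0.3], [[0, 0, 0], [0, 0, 0], 0.3]]'

```text
time: 13.33
tcp_pos: [0.5585, 0.1577, 0.3621]
orientation: [2.215, 2.218, -0.005]
ft_force: [-0.8, 0.3, -0.2]
width: 0.0299
finger_force: 0.0
```

apply_moves --steps '[[[0, 0, 0], [0, 0, 0], 0.3], [[0.005, 0, -0.02], [0, 0, 0], 0.3], [[0.005, 0, -0.04], [0, 0, 0], 0.3], [[0, 0, -0.06], [0, 0, 0], 0.3], [[0, 0, -0.08], [0, 0, 0], 0.3]]'

```text
time: 13.75
tcp_pos: [0.5573, 0.1614, 0.4205]
orientation: [2.216, 2.222, -0.013]
ft_force: [0.1, -0.5, 0.2]
width: 0.0301
finger_force: 0.0
```

apply_moves --steps '[[[0, 0, -0.08], [0, 0, 0], 0.3], [[0, 0, -0.08], [0, 0, 0], 0.3], [[0, 0, 0], [0, 0, 0], 0.3], [[0, 0, 0], [0, 0, 0], 0.3], [[0, 0, 0], [0, 0, 0], 0.3]]'

```text
time: 14.17
tcp_pos: [0.5576, 0.1619, 0.4686]
orientation: [2.215, 2.221, -0.009]
ft_force: [0.8, 0.2, -0.7]
width: 0.0302
finger_force: 0.0
```

```bash
python3 st.py; python3 disc.py; python3 - <<'E'
from h import *
p=snapshot('scene'); cv2.imwrite('pics/i.png',cv2.resize(p['frame'][130:384,200:480],None,fx=2.1,fy=2.1))
E
```

```text
14.1667 [0.5576068  0.16185616 0.46864888] [ 0.18  0.45 -0.77  1.27  0.31  1.54 -0.54] 0.03016726956275155 0.0 [ 0.8  0.2 -0.7] g [0.5575 0.1607 0.3137] tilt -0.0 lid est 1.2053149238463887
scene 174 [[0.5516, 0.1607, 0.1975], [0.5623, 0.1709, 0.2109], [0.565, 0.1784, 0.2176]]
rod 282 y at z.035,.2: [0.1668 0.166 ] swing 1.0517618304501744
top 68 [[0.5511, 0.1557, 0.2014], [0.5556, 0.1609, 0.2145], [0.5607, 0.1714, 0.2183]]
rod 25 y at z.035,.2: [0.1348 0.1699] swing 0.8375798773839866
lid 4167 0.9002507803702261
```

View pics/i.png

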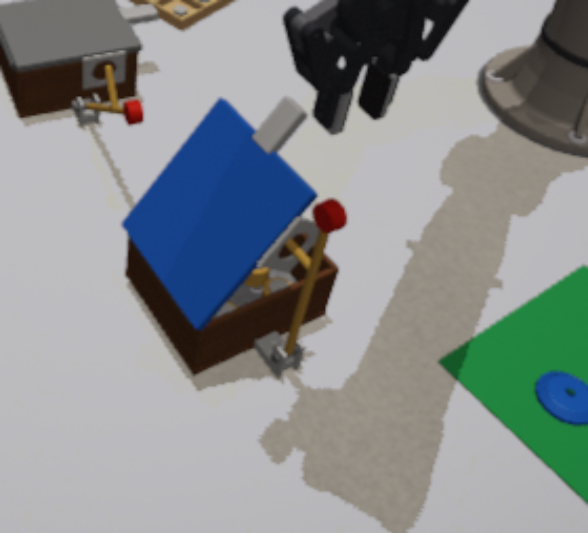

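The picture shows the rod upright with its disc at (330,215) and its peg in the hole at (295,250). The blue lid is open, the grey lid is shut and the gripper is clear.

```bash
python3 -c "
from workcell import *
print(job_done())"
```

```text
the job is handed in; nothing more can be done
None
```

I handed the job in at about 14 s of the 48 s allowed; no verdict came back. The blue lid measured 0.90 rad (at its stop), the prop rod about 1.05 rad (upright) with its peg in the hole, the grey lid looked shut in the last picture, and the gripper was clear of everything.

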